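Start a plate imager with its two-key chord

ROBOT

A 6-joint arm with a two-finger parallel gripper is mounted at the origin on a cart in front of the work surface, level with it; the furniture and walls round the work are solid. World frame = base frame: x ahead of the robot, y to its left, z up, the work surface at z = 0. Lengths are in m, angles in degrees, forces in N, time in s.
With the tool pointing down it reaches from about 0.325 to 0.775 m from the base axis. Payload 5.5 kg.
Tool frame: the origin (TCP) lies at the centre of the arm's flange, where the gripper is bolted on; the fingertips stand 182 mm ahead of it and the grasp point (between the pads) lies 163 mm ahead of it; z points along the fingers, y is the direction in which the jaws open and shut (so a half turn about z gives the same grasp; the last joint's range is limited). The gripper opens to 88 mm and grips with 3 to 60 N. Pads are 20 mm wide; open, the fingers measure 115 mm over their backs; the gripper's body (75 mm by 178 mm) begins 61 mm behind the grasp point.
Start: joints at [60.178, 5.22, 70.514, -0, 104.267, -3.249], TCP at [0.268, 0.537, 0.405] pointing down, gripper open.
Joint ranges: [-164.24, 164.24], [-49.07, 125.15], [9.68, 141.18], [-86.29, 266.29], [3.28, 154.24], [-151.56, 151.56]. Speed limits (degrees/s): [147.25, 147.25, 172.46, 180, 180, 180].

INTERFACE

Orientations are given as [roll, pitch, yaw] about the fixed x, y, z axes, in that order (R = Rz(yaw) Ry(pitch) Rx(roll)).
In Python, from station import r gives the robot as it stands. The module is installed in compiled form; this text tells all that it offers. Calls block until the motion is done:
- r.reach(position, orientation): joint-space move of the TCP to a pose.
- r.servo_line(position, rotation=None, speed=0.15): straight line of the TCP; rotation=None keeps the orientation; speed is the mean speed in m/s.
- r.move_joints(angles): joint-space move.
- r.let_go() and r.grab(squeeze=None): open the fingers fully, or close them until they stop; squeeze is the grip in N (None keeps the last).
- r.wait(seconds).
- r.inverse_kinematics(position, orientation): joint angles nearest the present ones, or None.
- r.sense(): the state.
- r.snapshot(name): name is "scene" or "top" or "wrist"; returns a dict with "frame" (480x640x3 uint8, red, green, blue), "fx", "fy", "cx", "cy" (pixels), "dist_coeffs" ([k1, k2, p1, p2, k3] as OpenCV has them; the pictures are not rectified), "R" (3x3) and "t" (3): a world point X has camera coordinates R X + t. Camera axes: x right, y down, z forward; pixel columns grow to the right and rows downward; lengths in m; the calibration is good to about 2 mm. A picture is of the moment at which its call begins. There is no depth.
A pose or a line that the arm cannot do raises r.IKError and nothing moves.
- r.hand_in(): hands the job in, once; it reports no verdict.
The state is a dict: "clock": time; "joints": joint angles; "joint_vel": joint speeds; "joint_torque": joint torques, N m; "tcp_pos": TCP position; "orientation": TCP orientation; "contact_force": force on the tool from outside, world axes, zero at the start; "torque": the same for the moment, N m; "opening": finger opening in m.
Only numpy, scipy, OpenCV 4.12 (cv2) and the standard library are available. Lean on these libraries where they do the work, as an engineer would, in place of code of your own. Each camera call takes 0.05 s, during which the arm holds its last target.

TASK

Push the imager's open tray fully home with the dish still on it. Then press the two green keys together with both fingertips, hold both down for at least three full seconds, and let go. Only push and press: lift nothing, leave the red stop key alone, and do not disturb the jar, the tape roll and the timer.

Things in the scene. Friction and masses are not known exactly. Their poses are not given: they have to be found in the camera images.
- imager: White plate imager, a fixed box 140 mm deep (x), 170 mm wide (y), 72 mm high, about 6 kg and immovable. Origin: centre of its underside, on the work surface. Its +x axis points from its front (tray side, towards the robot) to its back, +y to its left as seen from the robot, z up. Two green keys and one red key stand on its top.
- tray (a joint): How far the tray is out, in m: 0 = fully home, up to 0.07 out. It slides along the imager's x axis (pushing towards imager +x closes it), against about 1.5 N of friction plus 12 N per m/s, meets a hard stop at 0 and stays where it is left. 35 mm in front of its panel are free; a fixed gel tray lies further left.
- tray_face (a point): Centre of the outer (robot-side) face of the tray's grey upright front panel. The panel is 124 mm wide, 52 mm high and 8 mm thick; its top edge is 26 mm above this point, its lower edge 26 mm below, 12 mm above the work surface. It moves with the tray; with the tray home the point lies 80 mm in front of the imager's origin. Axes as the imager's: +x is the way to push.
- tray_seat (a point): Centre of the tray's floor, which is 106 mm long and 90 mm wide inside a low black rim 5 mm high, 61 mm behind the panel's outer face and 18 mm above the work surface. Moves with the tray.
- dish: Loose clear petri dish, 66 mm across, 16 mm high, lying flat on the tray floor within 20 mm of its centre, behind the front panel, lower than the panel's top; rides along with the tray. Origin: centre of its underside.
- key_left_top (a point): Centre of the top of the left green key (imager +y side), round, 28 mm across, in a black collar 44 mm across; about 95 mm above the work surface when up. 18 mm in front of the imager's origin and 32 mm to its left. Moves with the key.
- key_right_top (a point): Centre of the top of the right green key (imager -y side), same size and height, 64 mm from the left one.
- key_left (a joint): Travel of the left green key in m: 0 = up, 0.007 = fully down. Sprung: starts to move at 1.5 N, fully down at 5 N, returns by itself. Pressed means more than 0.0045.
- key_right (a joint): Travel of the right green key, as the left.
- stop_key (a joint): Travel in m (0 up, 0.005 down) of the red stop key, 20 mm across, about 93 mm high, midway between the green keys and 54 mm behind their line. Not to be pressed.
- jar: Loose glass jar with a red cap, 54 mm across, 107 mm high, upright beside the imager. Origin: centre of its underside. Bystander.
- tape: Loose roll of yellow tape lying flat beside the imager, 67 mm across, 23 mm high. Origin: centre of its underside. Bystander.
- timer: Loose off-white bench timer with dark keys, 63 x 99 x 20 mm, lying beside the imager. Origin: centre of its underside. Bystander.
Mind the look-alikes: they are no part of the job. There is more than one size of the dish; the job needs the middle-sized.

How it is judged:
By the outcome, as a careful person would: the job done as asked, in the order asked, and still so for the second after the job is handed in, with the robot touching nothing.
It also fails if it takes over 50 s, if anything falls off the work surface, if the arm or the gripper's body presses on something with over 40 N, if the wrist force passes 120 N, or if a joint passes its speed limit or range.

## Working session

There is one attempt and no reset: what is moved stays moved. The work goes in short steps, each a Python script; the robot and the scene stay as the last script left them, time stands still between calls to the robot, and variables do not carry over. Pictures are saved under pics/ and viewed, and the job is handed in when it is done.

```bash
mkdir -p pics
python3 - <<'E'
from station import r
import cv2,pickle
for n in("scene","top","wrist"):
    s=r.snapshot(n); cv2.imwrite(f"pics/{n}0.png",s["frame"][:,:,::-1]); pickle.dump(s,open(f"{n}0.pkl","wb"))
    print(n,s["fx"],s["dist_coeffs"],(-s["R"].T@s["t"]).round(3))
print(r.sense())
E
```

```text
scene 533.9278651401569 [-0.03416637  0.          0.          0.          0.        ] [ 0.108 -0.927  0.573]
top 474.0385549547611 [-0.00858646  0.          0.          0.          0.        ] [ 0.308 -0.355  1.03 ]
wrist 389.38284338998795 [0.01445428 0.         0.         0.         0.        ] [0.201 0.569 0.383]
{'clock': 0.15, 'joints': array([ 6.01788316e+01,  5.25371990e+00,  7.05655379e+01, -1.48501635e-03,
        1.04267157e+02, -3.24801190e+00]), 'joint_vel': array([-0.03929411, -0.14475473, -0.23600727,  0.01050394, -0.05786246,
       -0.08456589]), 'joint_torque': array([ 1.60962816e-03, -4.47047246e+01, -4.06907129e+01,  6.99243369e-02,
        2.74990685e-02, -1.13881285e-04]), 'tcp_pos': array([0.26842764, 0.53666129, 0.40376584]), 'orientation': array([-1.79913642e+02, -3.45864812e-03,  1.53426476e+02]), 'contact_force': array([ 0.26117651, -0.25628251,  0.0715192 ]), 'torque': array([0.00319034, 0.02784215, 0.00229102]), 'opening': 0.0877415835100209}
```

View pics/scene0.png

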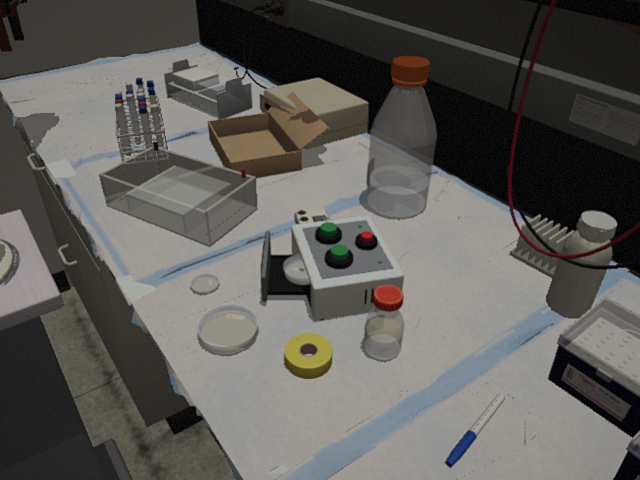

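View pics/top0.png

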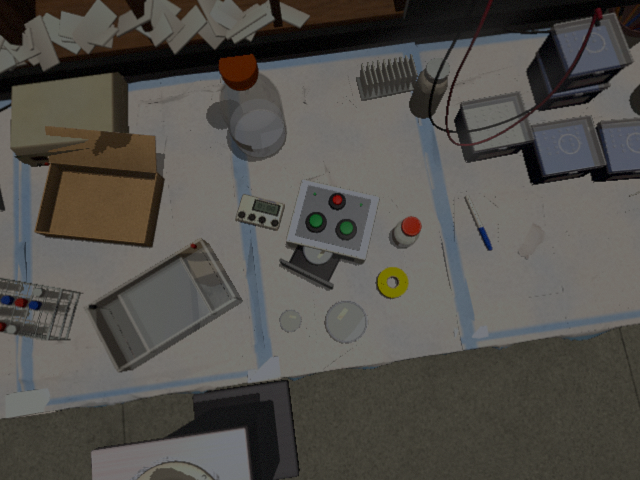

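View pics/wrist0.png

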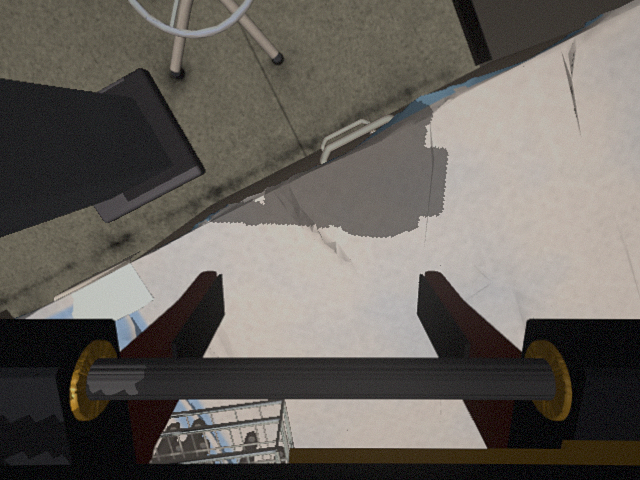

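The scene and top views show the white imager. Its green keys are at top-view pixels (316,222) and (346,229), and the red key is at (337,201). The tray panel runs from about (281,262) to (332,285). There are three dishes: small (290,320), large (346,322), and the one in the tray (318,253). The one in the tray is the middle size and already sits on the tray, so it fits the description. Next I'll confirm it in a crop and measure.

```bash
cat > h.py <<'E'
import numpy as np,cv2,pickle
def K(s): return np.array([[s["fx"],0,s["cx"]],[0,s["fy"],s["cy"]],[0,0,1.]])
def ray(s,p):
    u=cv2.undistortPoints(np.array([[p]],float),K(s),np.array(s["dist_coeffs"],float))[0,0]
    return -s["R"].T@s["t"], s["R"].T@np.array([u[0],u[1],1.])
def plane(s,p,z):
    c,d=ray(s,p); return c+d*(z-c[2])/d[2]
def proj(s,X):
    return cv2.projectPoints(np.array([X],float),cv2.Rodrigues(s["R"])[0],np.array(s["t"],float),K(s),np.array(s["dist_coeffs"],float))[0][0,0]
def tri(ss,ps):
    A=np.zeros((3,3));b=np.zeros(3)
    for s,p in zip(ss,ps):
        c,d=ray(s,p);d/=np.linalg.norm(d);M=np.eye(3)-np.outer(d,d);A+=M;b+=M@c
    return np.linalg.solve(A,b)
def blobs(s,color,amin=20,roi=None):
    h=cv2.cvtColor(s["frame"],cv2.COLOR_RGB2HSV)
    if color=="green": m=cv2.inRange(h,(50,100,40),(85,255,255))
    if color=="red": m=cv2.inRange(h,(0,150,60),(6,255,255))|cv2.inRange(h,(174,150,60),(180,255,255))
    n,l,st,c=cv2.connectedComponentsWithStats(m)
    return [(c[i].round(1),st[i].tolist()) for i in range(1,n) if st[i,4]>=amin]
E
python3 - <<'E'
from h import *
for n in("scene","top"):
    s=pickle.load(open(f"{n}0.pkl","rb"))
    for c in("green","red"):
        for b in blobs(s,c): print(n,c,b, plane(s,b[0],.095).round(4))
s=pickle.load(open("top0.pkl","rb"))["frame"][:,:,::-1]
cv2.imwrite("pics/topc.png",cv2.resize(s[165:350,220:440],None,fx=3.4,fy=3.2,interpolation=cv2.INTER_CUBIC))
s=pickle.load(open("scene0.pkl","rb"))["frame"][:,:,::-1]
cv2.imwrite("pics/scenec.png",cv2.resize(s[200:350,180:420],None,fx=3.33,fy=3.33,interpolation=cv2.INTER_CUBIC))
E
```

```text
scene green (array([328.4, 228.9]), [320, 223, 17, 13, 181]) [ 0.533  -0.3681  0.095 ]
scene green (array([339. , 251.8]), [330, 245, 19, 15, 217]) [ 0.5098 -0.4262  0.095 ]
scene red (array([141.6, 102.6]), [139, 101, 6, 4, 23]) [0.4842 0.3298 0.095 ]
scene red (array([514.4, 141. ]), [512, 126, 6, 29, 44]) [ 1.0518 -0.3266  0.095 ]
scene red (array([528.9, 220.7]), [509, 156, 74, 101, 280]) [ 0.8176 -0.5363  0.095 ]
scene red (array([242.8, 170.4]), [241, 168, 4, 7, 20]) [ 0.5168 -0.1178  0.095 ]
scene red (array([366.6, 236.2]), [361, 232, 12, 10, 100]) [ 0.5699 -0.4184  0.095 ]
scene red (array([387.4, 297.7]), [373, 286, 30, 25, 576]) [ 0.5006 -0.5452  0.095 ]
top green (array([315.6, 220. ]), [309, 214, 14, 13, 138]) [ 0.5369 -0.363   0.095 ]
top green (array([346.1, 227.2]), [340, 221, 13, 14, 141]) [ 0.5133 -0.422   0.095 ]
top red (array([599.2,  12.5]), [597, 8, 5, 10, 26]) [ 0.9196 -1.0568  0.095 ]
top red (array([337. , 199.1]), [333, 195, 9, 9, 68]) [ 0.5743 -0.4124  0.095 ]
top red (array([410.9, 225.8]), [402, 217, 19, 19, 278]) [ 0.4975 -0.5521  0.095 ]
top red (array([ 18.9, 302.1]), [15, 298, 8, 9, 56]) [0.4557 0.2392 0.095 ]
```

View pics/topc.png

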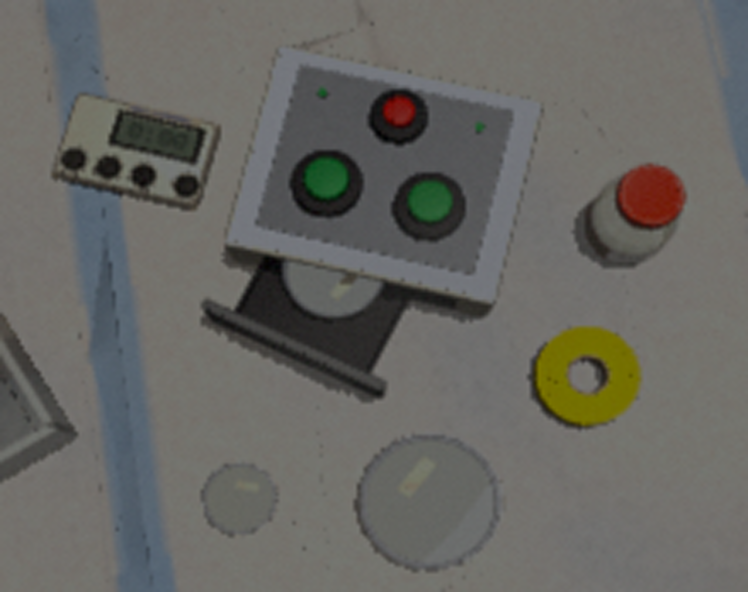

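View pics/scenec.png

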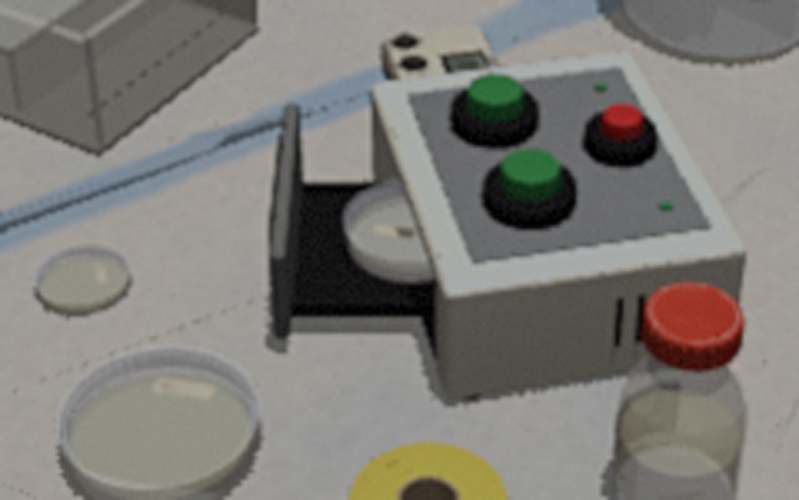

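The crops confirm the dish in the tray is mid-sized; the look-alikes lie loose on the bench. Next I'll get the frame numbers: the imager pose, how far out the panel is, and the neighbours.

Run:
```python
from h import *
S=pickle.load(open("scene0.pkl","rb"));T=pickle.load(open("top0.pkl","rb"))
# bright key tops
def tops(s,rois):
    h=cv2.cvtColor(s["frame"],cv2.COLOR_RGB2HSV); out=[]
    for (x,y,w,hh) in rois:
        v=h[y:y+hh,x:x+w]; g=cv2.inRange(v,(50,100,40),(85,255,255))>0
        t=cv2.threshold(v[:,:,2][g].reshape(-1,1),0,255,cv2.THRESH_OTSU)[0]
        m=g&(v[:,:,2]>t); ys,xs=np.nonzero(m); out.append(np.array([xs.mean()+x,ys.mean()+y])); print("px",out[-1].round(1),t,m.sum(),g.sum())
    return out
a=tops(S,[(320,223,17,13),(330,245,19,15)]);b=tops(T,[(309,214,14,13),(340,221,13,14)])
for i in (0,1): print("S",plane(S,a[i],.095).round(4),"T",plane(T,b[i],.095).round(4),"tri",tri([S,T],[a[i],b[i]]).round(4))
L=plane(T,b[0],.095);R=plane(T,b[1],.095);y=(L-R)[:2];y/=np.linalg.norm(y);x=np.array([y[1],-y[0]])
O=(L+R)[:2]/2+.018*x;print("O",O.round(4),"yaw",np.degrees(np.arctan2(x[1],x[0])).round(2))
f=lambda X:np.round([(X[:2]-O)@x,(X[:2]-O)@y],4)
for n,s,p,z in [("red T",T,(337,199.1),.093),("red S",S,(366.6,236.2),.093),("panL",T,(280,259.7),.064),("panR",T,(332.6,286.9),.064),("imFL",T,(220+226/3.4,165+246/3.2),.072),("imFR",T,(220+492/3.4,165+302/3.2),.072),("imBL",T,(220+282/3.4,165+48/3.2),.072),("imBR",T,(220+540/3.4,165+100/3.2),.072),
 ("small",T,(290,320),.01),("large",T,(346,322),.01),("tape",T,(393,282),.02),("gel near",T,(241,298),.06),("gel2",T,(205,241),.06),("timer",T,(260,212),.02),("S panTopLeft",S,(180+293/3.33,200+108/3.33),.064),("S panbotright",S,(180+283/3.33,200+332/3.33),.012),("SpanTR",S,(180+277/3.33,200+214/3.33),.064)]:
    print(n,f(plane(s,p,z)))
```

```text
px [328.4 226.8] 77.0 108 181
px [338.8 249.6] 79.0 137 217
px [315.5 220.1] 70.0 110 138
px [346.2 227.4] 73.0 113 141
S [ 0.5366 -0.3632  0.095 ] T [ 0.5368 -0.3628  0.095 ] tri [ 0.5369 -0.3628  0.0947]
S [ 0.5131 -0.4215  0.095 ] T [ 0.5129 -0.4221  0.095 ] tri [ 0.5127 -0.4221  0.0955]
O [ 0.5415 -0.3992] yaw -21.94
red T [0.0359 0.0001]
red S [ 0.0345 -0.0044]
panL [-0.1098  0.0854]
panR [-0.1384 -0.0331]
imFL [-0.0717  0.0809]
imFR [-0.069  -0.0837]
imBL [0.0656 0.081 ]
imBR [ 0.0688 -0.0827]
small [-0.2229  0.0388]
large [-0.1986 -0.0775]
tape [-0.0933 -0.1552]
gel near [-0.2044  0.1429]
gel2 [-0.1084  0.2485]
timer [-0.012   0.1615]
S panTopLeft [-0.1089  0.0819]
S panbotright [-0.1334 -0.0253]
SpanTR [-0.13  -0.002]
```

Run:
```python
from h import *
S=pickle.load(open("scene0.pkl","rb"));T=pickle.load(open("top0.pkl","rb"))
print("cap",tri([S,T],[(410,70),(238,68)]).round(3)); print("base",plane(S,(397,200),0).round(3),plane(T,(262,138),0).round(3))
from station import r
import numpy as np
O=np.array([.5415,-.3992]);a=np.radians(-21.94);x=np.array([np.cos(a),np.sin(a)])
for d in(-.14,-.018):
  for yaw in(-21.94,158.06):
    for z in(.40,.27): 
        j=r.inverse_kinematics([*(O+d*x),z],[180,0,yaw]); print(d,yaw,z,None if j is None else np.round(j,1))
```

```text
cap [ 0.784 -0.264  0.276]
base [ 0.798 -0.252  0.   ] [ 0.772 -0.267  0.   ]
-0.14 -21.94 0.4 [-43.7  -4.4  80.6  -0.  103.7  68.2]
-0.14 -21.94 0.27 [-43.7  -3.4  92.9  -0.   90.5  68.2]
-0.14 158.06 0.4 [ -43.7   -4.4   80.6    0.   103.7 -111.8]
-0.14 158.06 0.27 [ -43.7   -3.4   92.9    0.    90.5 -111.8]
-0.018 -21.94 0.4 [-39.8  13.9  61.3  -0.  104.8  72.2]
-0.018 -21.94 0.27 [-39.8  14.5  73.8  -0.   91.7  72.2]
-0.018 158.06 0.4 [ -39.8   13.9   61.3    0.   104.8 -107.8]
-0.018 158.06 0.27 [ -39.8   14.5   73.8    0.    91.7 -107.8]
```

Run:
```python
from station import r
from h import *
O=np.array([.5415,-.3992]);a=np.radians(-21.94);x=np.array([np.cos(a),np.sin(a)])
r.move_joints([60.2,-15,80,0,110,30])
r.move_joints([-43,-15,80,0,110,68])
r.reach([*(O-.14*x),.40],[180,0,-21.94])
s=r.snapshot("wrist"); cv2.imwrite("pics/w1.png",s["frame"][:,:,::-1]); pickle.dump(s,open("w1.pkl","wb"))
q=r.sense();print(q["clock"],q["tcp_pos"],q["orientation"],q["contact_force"])
```

```text
4.05 [ 0.41158998 -0.3462796   0.40237654] [ 1.79942367e+02 -1.60329184e-01 -2.18935645e+01] [0.15670048 0.06046931 0.06395522]
```

View pics/w1.png

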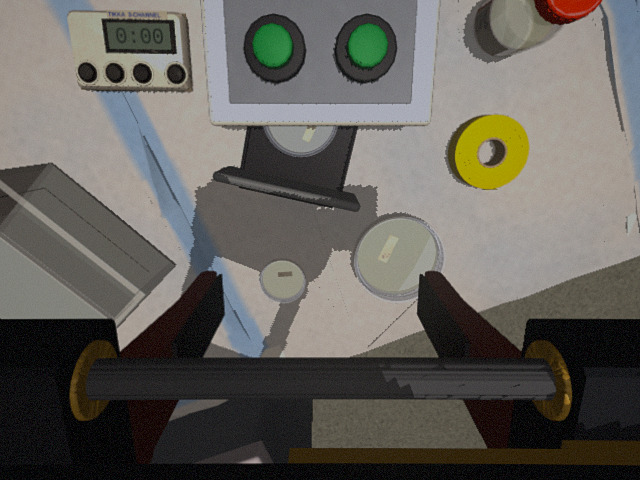

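The wrist view shows the green keys at (273,44) and (366,45). The tray is turned about 13° from the housing, with its panel running from (215,177) to (358,208). The gel tray is on the left, with its near corner at about (175,265). I'll measure the panel line closely.

Run:
```python
from h import *
s=pickle.load(open("w1.pkl","rb"));
c=s["frame"][110:230,195:375,::-1]
cv2.imwrite("pics/w1c.png",cv2.resize(np.clip(c.astype(float)*1.8,0,255).astype(np.uint8),None,fx=4.4,fy=4.4,interpolation=cv2.INTER_CUBIC))
```

```text
(no output)
```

View pics/w1c.png

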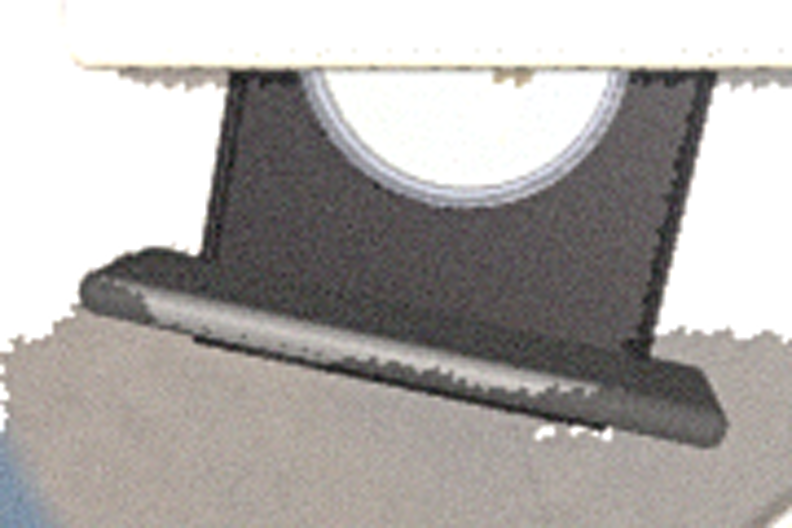

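Run:
```python
from h import *
O=np.array([.5415,-.3992]);a=np.radians(-21.94);x=np.array([np.cos(a),np.sin(a)]);y=np.array([-x[1],x[0]])
s=pickle.load(open("w1.pkl","rb"));T=pickle.load(open("top0.pkl","rb"))
f=lambda X:np.round([(X[:2]-O)@x,(X[:2]-O)@y],4)
c=-s["R"].T@s["t"]; print(f(c),c[2],s["R"][2])
g=lambda u,v:(195+u/4.4-.4,110+v/4.4-.4)
for n,p in [("L low",(90,310)),("R low",(712,445)),("topR",(722,420)),("topL",(82,285)),("mid edge L",(140,285)),("mid edge R",(600,385)),("back L",(160,250)),("backR",(700,372))]:
    print(n,f(plane(s,g(*p),.064)),f(plane(s,g(*p),.012)))
for n,p in [("trayL",(230,75)),("trayL2",(207,258)),("trayR",(712,75)),("trayR2",(645,350))]: print(n,f(plane(s,g(*p),.023)))
for n,p in [("housL",(80,64)),("housR",None)]:
    if p: print(n,f(plane(s,g(*p),.072)))
from h import blobs
for b in blobs(s,"green"): print(b, f(plane(s,b[0],.095)))
```

```text
[-0.0674 -0.0005] 0.3799235836017644 [-0.25113476  0.10264995 -0.9624938 ]
L low [-0.1113  0.0854] [-0.1186  0.0995]
R low [-0.1368 -0.0299] [-0.1482 -0.0348]
topR [-0.132  -0.0317] [-0.1426 -0.0368]
topL [-0.1068  0.0865] [-0.1132  0.1008]
mid edge L [-0.1068  0.0758] [-0.1132  0.0884]
mid edge R [-0.1253 -0.0087] [-0.1349 -0.0101]
back L [-0.1004  0.0718] [-0.1058  0.0837]
backR [-0.1229 -0.0273] [-0.132  -0.0318]
trayL [-0.0699  0.0649]
trayL2 [-0.1063  0.0716]
trayR [-0.0699 -0.0318]
trayR2 [-0.1254 -0.0192]
housL [-0.0678  0.0817]
(array([272.2,  45.1]), [252, 23, 41, 45, 1438]) [-0.0171  0.032 ]
(array([367.3,  45.1]), [347, 23, 41, 46, 1410]) [-0.0171 -0.0314]
```

The panel line is consistent in both views. Its centre is about (-0.124, 0.027) in the housing frame, and it is turned −13°, with its normal passing through the imager origin. So the tray is about 47 mm out. I'll line up square to the panel, nudge it, and check which way it slides.

```bash
cat >> h.py <<'E'
O=np.array([.5415,-.3992]);a=np.radians(-21.94);hx=np.array([np.cos(a),np.sin(a)]);hy=np.array([-hx[1],hx[0]])
b=np.radians(-34.94);tx=np.array([np.cos(b),np.sin(b)]);ty=np.array([-tx[1],tx[0]])
f=lambda X:np.round([(X[:2]-O)@hx,(X[:2]-O)@hy],4)
ft=lambda X:np.round([(X[:2]-O)@tx,(X[:2]-O)@ty],4)
E
python3 - <<'E'
from station import r
from h import *
c=O-.124*hx+.027*hy; print(ft(c))
P=lambda d,z:[*(c+d*tx),z]
r.reach(P(-.022,.36),[180,0,-34.94])
r.servo_line(P(-.022,.212),speed=.12)
q=r.sense();print(q["clock"],ft(q["tcp_pos"]),q["orientation"],q["contact_force"].round(2))
for d in np.arange(-.014,.0081,.003):
    r.servo_line(P(d,.212),speed=.03); q=r.sense(); print(round(d,3),ft(q["tcp_pos"]),(q["contact_force"][:2]@tx).round(2),(q["contact_force"][:2]@ty).round(2),q["torque"].round(2))
for n in("scene","top"):
    s=r.snapshot(n); cv2.imwrite(f"pics/{n}1.png",s["frame"][:,:,::-1]); pickle.dump(s,open(f"{n}1.pkl","wb"))
s=cv2.imread("pics/scene1.png")[200:350,180:420];t=cv2.imread("pics/top1.png")[180:300,240:390]
cv2.imwrite("pics/st1.png",np.hstack([cv2.resize(s,(400,250),interpolation=2),cv2.resize(t,(400,250),interpolation=2)]))
E
```

```text
[-0.1269 -0.0016]
5.8083 [-0.1486 -0.0016] [ 1.79990329e+02 -1.00203927e-01 -3.49386368e+01] [ 0.72 -0.03 -0.04]
-0.014 [-0.1407 -0.0016] 0.13 -0.51 [0.06 0.12 0.  ]
-0.011 [-0.1378 -0.0016] -0.29 0.88 [ 0.04  0.1  -0.02]
-0.008 [-0.1348 -0.0016] -0.34 -0.74 [0.03 0.18 0.01]
-0.005 [-0.1317 -0.0016] 0.31 -0.21 [ 0.07  0.1  -0.01]
-0.002 [-0.1287 -0.0016] 0.23 0.33 [0.05 0.12 0.02]
0.001 [-0.1257 -0.0016] -0.71 0.21 [ 0.09  0.12 -0.  ]
0.004 [-0.1227 -0.0016] 0.17 -0.26 [ 0.06  0.13 -0.01]
0.007 [-0.1197 -0.0016] 0.82 0.29 [ 0.07  0.14 -0.02]
```

View pics/st1.png

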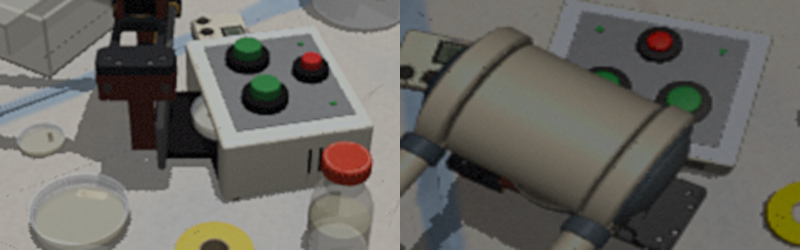

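Run:
```python
from station import r
from h import *
s=r.snapshot("wrist");cv2.imwrite("pics/w2.png",s["frame"][:,:,::-1]);pickle.dump(s,open("w2.pkl","wb"))
c=cv2.imread("pics/scene1.png")[210:330,240:360];cv2.imwrite("pics/s1c.png",cv2.resize(np.clip(c*1.5,0,255).astype(np.uint8),None,fx=5,fy=5,interpolation=2))
```

```text
(no output)
```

View pics/w2.png

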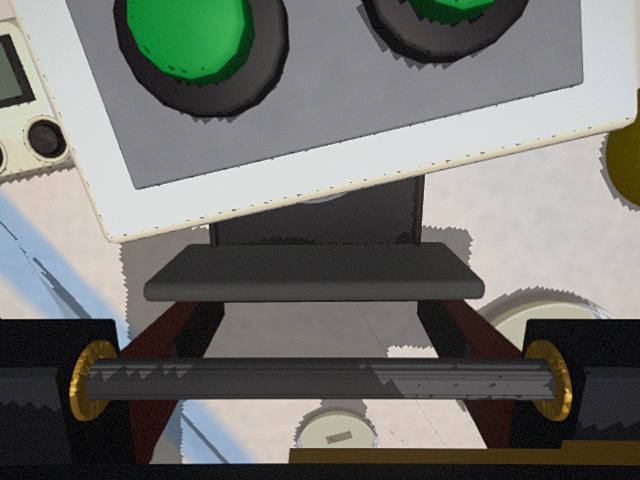

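View pics/s1c.png

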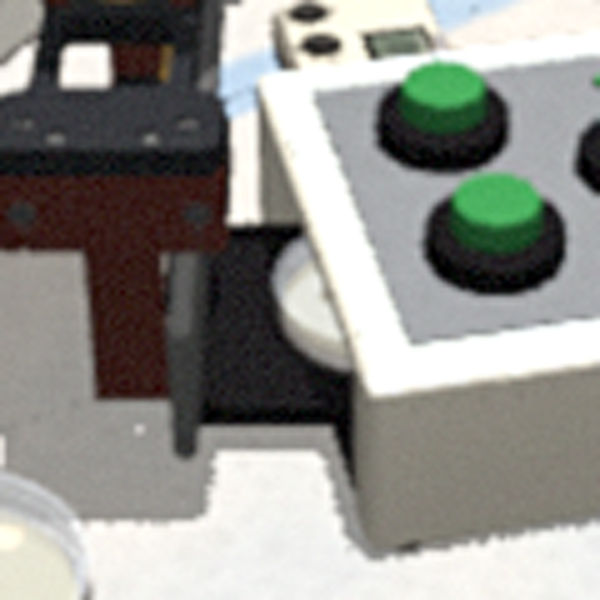

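Run:
```python
from h import *
s=pickle.load(open("w2.pkl","rb"))
for p in[(148,299),(482,298),(315,300)]:print(ft(plane(s,p,.064)))
for p in[(215,235),(420,235)]:print(ft(plane(s,p,.023)))
for i in (0,1):
    S=pickle.load(open(f"scene{i}.pkl","rb"))
S0=cv2.imread("pics/scene0.png")[210:330,240:360];S1=cv2.imread("pics/scene1.png")[210:330,240:360]
cv2.imwrite("pics/cmp.png",cv2.resize(np.hstack([S0,S1]),(800,400),interpolation=2))
```

```text
[-0.1069  0.0588]
[-0.1067 -0.0602]
[-0.1074 -0.0007]
[-0.0949  0.0448]
[-0.095  -0.0474]
```

View pics/cmp.png

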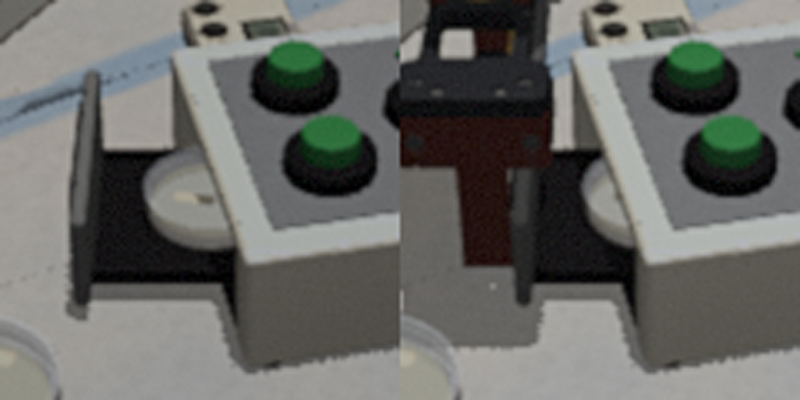

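The tray moved about 20 mm along its own normal: the face went from −0.127 to −0.107 and its lateral position held at 0. I'll keep pushing slowly with a force guard until it reaches the stop.

Run:
```python
from station import r
from h import *
q=r.sense();y0=-.0007
P=lambda d:[*(O+d*tx-.0012*ty),.212]
for d in np.arange(-.1165,-.085,.002):
    r.servo_line(P(d),speed=.04); F=np.mean([r.sense()["contact_force"] for _ in range(3)],0); q=r.sense(); print(round(d,4),ft(q["tcp_pos"]),(F[:2]@tx).round(1),(F[:2]@ty).round(1),q["torque"].round(2))
    if F[:2]@tx<-6: break
for n in("scene","wrist"):
    s=r.snapshot(n); cv2.imwrite(f"pics/{n}3.png",s["frame"][:,:,::-1]); pickle.dump(s,open(f"{n}3.pkl","wb"))
print(r.sense()["clock"])
s=cv2.imread("pics/scene3.png")[200:330,230:420];t=cv2.imread("pics/wrist3.png")
cv2.imwrite("pics/st3.png",np.hstack([cv2.resize(s,(400,300),interpolation=2),cv2.resize(t,(400,300),interpolation=2)]))
```

```text
-0.1165 [-0.1163 -0.0012] -0.1 0.1 [0.09 0.15 0.01]
-0.1145 [-0.1144 -0.0012] -0.5 0.8 [0.06 0.15 0.02]
-0.1125 [-0.1124 -0.0011] -0.4 0.3 [0.12 0.14 0.05]
-0.1105 [-0.1104 -0.0012] -0.0 -0.4 [0.07 0.15 0.01]
-0.1085 [-0.1084 -0.0012] -0.6 -0.1 [0.12 0.15 0.01]
-0.1065 [-0.1064 -0.0012] -0.7 -0.0 [0.11 0.14 0.04]
-0.1045 [-0.1043 -0.0012] -1.0 0.2 [0.17 0.2  0.06]
-0.1025 [-0.1023 -0.0012] -1.2 0.1 [0.06 0.17 0.05]
-0.1005 [-0.1004 -0.0012] -0.2 0.2 [0.11 0.15 0.03]
-0.0985 [-0.0984 -0.0012] -0.4 -0.5 [0.11 0.17 0.01]
-0.0965 [-0.0964 -0.0012] -0.2 -0.3 [0.18 0.12 0.07]
-0.0945 [-0.0944 -0.0012] -0.2 -0.7 [0.2  0.17 0.04]
-0.0925 [-0.0925 -0.0012] -3.4 0.4 [0.35 0.37 0.18]
-0.0905 [-0.0916 -0.0011] -10.6 -0.5 [1.13 1.26 0.59]
11.725
```

View pics/st3.png

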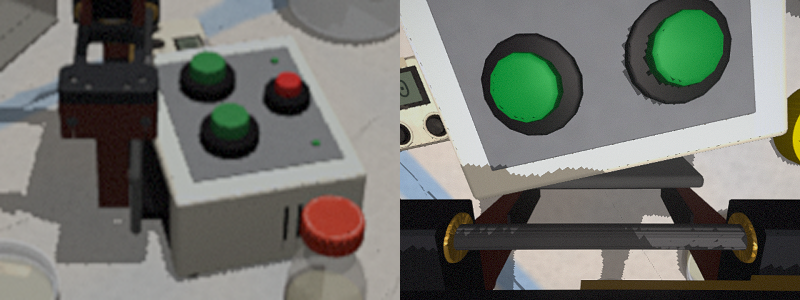

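Run:
```python
from h import *
s=cv2.imread("pics/wrist3.png");cv2.imwrite("pics/w3c.png",cv2.resize(np.clip(s[230:400,100:500]*1.8,0,255).astype(np.uint8),(800,340),interpolation=2))
```

```text
(no output)
```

View pics/w3c.png

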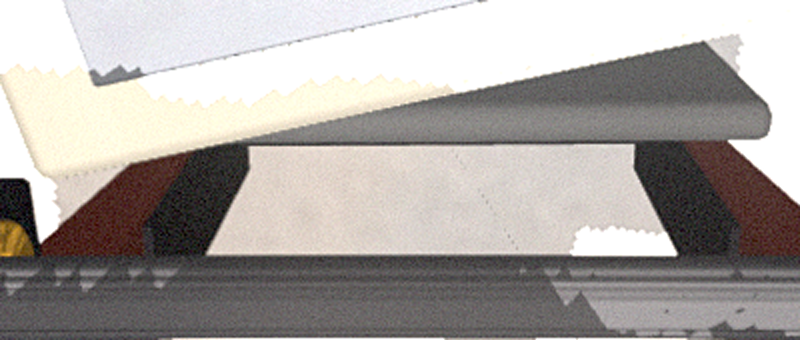

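The moment reading (lever about +56 mm) puts the contact force on the left finger alone. The image shows that finger at the housing corner, so this stop may be the housing and not the tray end. I'll back off, close the fingers and push near the panel centre, clear of the corner.

Run:
```python
from station import r
from h import *
P=lambda d,y=-.015:[*(O+d*tx+y*ty),.212]
r.servo_line(P(-.104,-.0012),speed=.1)
t=r.sense()["clock"];r.grab(5);q=r.sense();print("grab",q["clock"]-t,q["opening"])
s=r.snapshot("wrist"); cv2.imwrite("pics/w4.png",s["frame"][:,:,::-1]); pickle.dump(s,open("w4.pkl","wb"))
r.servo_line(P(-.1035),speed=.1)
for d in np.arange(-.0975,-.080,.0015):
    r.servo_line(P(d),speed=.04); F=np.mean([r.sense()["contact_force"] for _ in range(3)],0); q=r.sense(); print(round(d,4),ft(q["tcp_pos"]),(F[:2]@tx).round(1),(F[:2]@ty).round(1),q["torque"].round(2))
    if F[:2]@tx<-12: break
for n in("scene","wrist"):
    s=r.snapshot(n); cv2.imwrite(f"pics/{n}5.png",s["frame"][:,:,::-1]); pickle.dump(s,open(f"{n}5.pkl","wb"))
print(r.sense()["clock"])
s=cv2.imread("pics/wrist4.png") if 0 else cv2.imread("pics/w4.png");t=cv2.imread("pics/wrist5.png")
cv2.imwrite("pics/st5.png",np.hstack([cv2.resize(s,(400,300),interpolation=2),cv2.resize(t,(400,300),interpolation=2)]))
```

```text
grab 1.3416999999999994 0.0007183791166154428
-0.0975 [-0.0972 -0.0148] 0.1 0.1 [0.03 0.11 0.02]
-0.096 [-0.0959 -0.0149] 0.7 0.7 [0.06 0.13 0.02]
-0.0945 [-0.0944 -0.015 ] 0.5 0.1 [0.01 0.14 0.02]
-0.093 [-0.0929 -0.015 ] -0.3 0.8 [-0.02  0.17  0.03]
-0.0915 [-0.0915 -0.015 ] -0.8 -0.3 [0.06 0.18 0.02]
-0.09 [-0.09  -0.015] -0.9 1.0 [0.12 0.27 0.05]
-0.0885 [-0.0887 -0.015 ] -4.6 -0.1 [0.44 0.62 0.04]
-0.087 [-0.088 -0.015] -11.5 -0.0 [1.03 1.45 0.08]
-0.0855 [-0.0874 -0.015 ] -17.9 0.6 [1.63 2.33 0.09]
16.0917
```

View pics/st5.png

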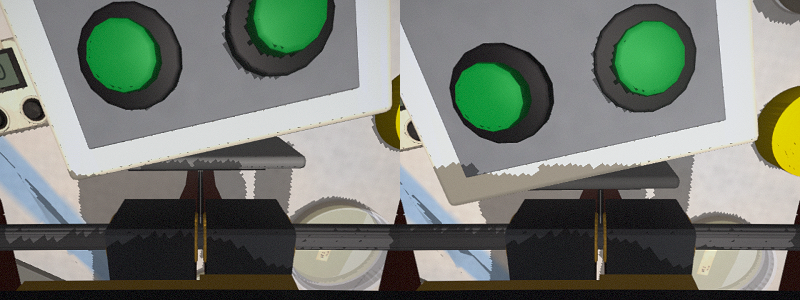

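With the corner avoided, the tray went a further ~3 mm and then met a firm stop. TCP −0.089 plus the 10 mm finger half-width gives a face at −0.079, against −0.080 for home. Now I'll retreat, open the fingers and hover over the keys to check alignment.

Run:
```python
from station import r
from h import *
r.servo_line([*(O-.105*tx-.015*ty),.212],speed=.1)
r.servo_line([*(O-.105*tx-.015*ty),.30],speed=.2)
r.let_go()
M=O-.018*hx
r.reach([*M,.30],[180,0,-21.94])
r.servo_line([*M,.182+.100],speed=.1)
for n in("scene","wrist"):
    s=r.snapshot(n); cv2.imwrite(f"pics/{n}6.png",s["frame"][:,:,::-1]); pickle.dump(s,open(f"{n}6.pkl","wb"))
q=r.sense();print(q["clock"],f(q["tcp_pos"]),q["tcp_pos"][2],q["orientation"],q["opening"],q["contact_force"].round(2))
c=cv2.imread("pics/scene6.png")[190:330,240:430];cv2.imwrite("pics/s6c.png",cv2.resize(np.clip(c*1.5,0,255).astype(np.uint8),None,fx=4,fy=4,interpolation=2))
```

```text
19.275 [-0.0184 -0.    ] 0.2825390988424902 [ 1.79990382e+02 -2.43162930e-02 -2.19579790e+01] 0.08782682759938377 [ 0.5   0.2  -0.09]
```

View pics/wrist6.png

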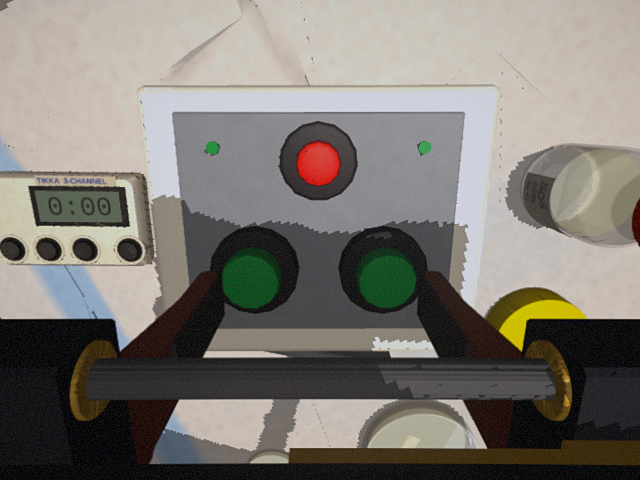

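View pics/s6c.png

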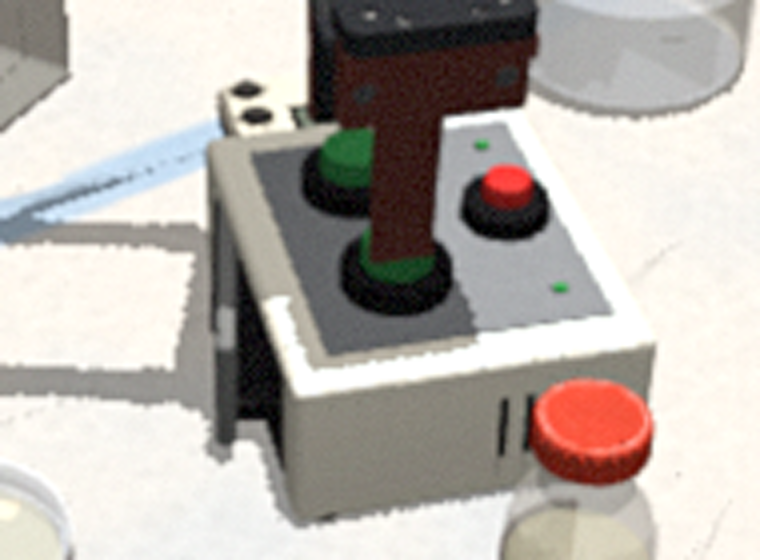

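Hover view: the tips are at columns 223 and 418, just over the outer key edges at 222 and 416. Fully open, the fingers overlap each key by only 1–2 mm, so I'll check the centring numerically before pressing.

Run:
```python
from h import *
s=pickle.load(open("wrist6.pkl","rb"))
h=cv2.cvtColor(s["frame"],cv2.COLOR_RGB2HSV)
m=cv2.inRange(h,(50,100,20),(85,255,255))
n,l,st,c=cv2.connectedComponentsWithStats(m)
for i in range(1,n):
    if st[i,4]>300:
        print(st[i],c[i].round(1))
for y in(.046,.032,-.032,-.046): print(y,proj(s,[*(O-.018*hx+y*hy),.095]).round(1))
for y in(.044,-.044):
  for x in(-.0284,-.0084):print("tip",y,x,proj(s,[*(O+x*hx+y*hy),.1005]).round(1))
fr=s["frame"][:,:,::-1]
a=fr[235:325,185:305];b=fr[235:325,335:455]
cv2.imwrite("pics/w6c.png",cv2.resize(np.clip(np.hstack([a,b])*2.2,0,255).astype(np.uint8),(800,300),interpolation=2))
```

```text
[ 221  247   61   62 2897] [251.  277.7]
[ 356  247   61   61 2871] [385.7 277.6]
0.046 [219.2 286. ]
0.032 [249.6 285.9]
-0.032 [388.3 285.7]
-0.046 [418.7 285.7]
tip 0.044 -0.0284 [222.2 312. ]
tip 0.044 -0.0084 [219.1 270.8]
tip -0.044 -0.0284 [415.7 311.7]
tip -0.044 -0.0084 [418.6 270.5]
```

View pics/w6c.png

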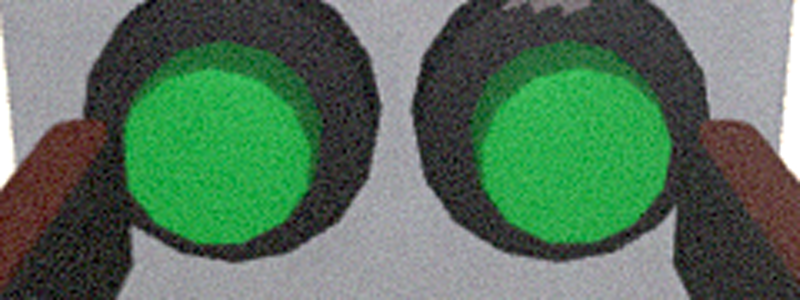

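The open fingers' inner edges are at columns 223 and 418 (88 mm apart, centre 320.5). The key tops span 222.2–416 (centre 319.1), giving about 1.2 mm of overlap per side. I'll shift the gripper +0.6 mm in y and +1.5 mm in x, then descend with force checks.

Run:
```python
from station import r
from h import *
M=O-.0165*hx+.0006*hy
r.servo_line([*M,.282],speed=.05)
for z in(.097,.0955,.0945,.0935,.0925):
    r.servo_line([*M,.182+z],speed=.03)
    Q=[r.sense() for _ in range(1)];r.wait(.1);q=r.sense();F=q["contact_force"];t=q["torque"]
    print(z,(q["tcp_pos"][2]-.182).round(4),F.round(2),"tx,ty",(t[:2]@hx).round(3),(t[:2]@hy).round(3),f(q["tcp_pos"]))
s=r.snapshot("wrist");cv2.imwrite("pics/w7.png",s["frame"][:,:,::-1]);pickle.dump(s,open("w7.pkl","wb"))
fr=s["frame"][:,:,::-1];cv2.imwrite("pics/w7c.png",cv2.resize(np.clip(fr[235:325,185:455]*2.2,0,255).astype(np.uint8),(800,267),interpolation=2))
print(r.sense()["clock"])
```

```text
0.097 0.0968 [ 1.19 -0.11  0.22] tx,ty -0.061 0.168 [-0.0165  0.0006]
0.0955 0.0954 [ 0.29 -0.96 -0.13] tx,ty -0.031 0.11 [-0.0165  0.0006]
0.0945 0.0949 [-2.37  0.98  2.2 ] tx,ty 0.065 0.422 [-0.0165  0.0006]
0.0935 0.0938 [-2.25  0.52  4.72] tx,ty 0.119 0.463 [-0.0165  0.0006]
0.0925 0.0927 [-1.1   1.6   5.39] tx,ty 0.103 0.588 [-0.0165  0.0006]
21.325
```

View pics/w7c.png

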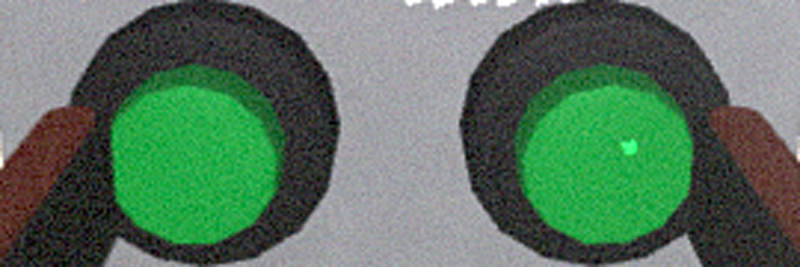

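Force reaches 5.4 N at 2.3 mm of travel, which matches both springs together (2 × 2.65 N). The crop shows both pads overlapping their keys' outer edges. I'll press on to the bottom and hold.

Run:
```python
from station import r
from h import *
M=O-.0165*hx+.0006*hy
r.servo_line([*M,.182+.0872],speed=.03)
for i in range(9):
    q=r.sense();F=q["contact_force"];t=q["torque"]
    print(q["clock"],(q["tcp_pos"][2]-.182).round(4),F.round(2),"tx,ty",(t[:2]@hx).round(3),(t[:2]@hy).round(3))
    if i==1:
      for n in("scene","wrist"):
        s=r.snapshot(n); cv2.imwrite(f"pics/{n}8.png",s["frame"][:,:,::-1]); pickle.dump(s,open(f"{n}8.pkl","wb"))
    r.wait(.5)
a=cv2.imread("pics/scene8.png")[190:330,240:430];w=cv2.imread("pics/wrist8.png")[200:340,170:470]
cv2.imwrite("pics/st8.png",np.hstack([cv2.resize(np.clip(a*1.5,0,255).astype(np.uint8),(380,280),interpolation=2),cv2.resize(np.clip(w*2.,0,255).astype(np.uint8),(420,280),interpolation=2)]))
```

```text
21.65 0.0886 [-3.03  2.06  9.36] tx,ty 0.173 0.911
22.15 0.0886 [-3.3   2.49  9.1 ] tx,ty 0.173 0.868
22.75 0.0886 [-3.23  2.71  8.95] tx,ty 0.237 0.917
23.25 0.0886 [-2.73  2.47  8.77] tx,ty 0.188 0.86
23.75 0.0886 [-3.7   2.24  8.92] tx,ty 0.152 0.837
24.25 0.0886 [-2.91  2.99  9.12] tx,ty 0.198 0.886
24.75 0.0887 [-2.98  3.    8.92] tx,ty 0.239 0.844
25.25 0.0886 [-2.34  2.25  9.83] tx,ty 0.195 0.86
25.75 0.0886 [-2.82  3.41  9.43] tx,ty 0.219 0.918
```

View pics/st8.png

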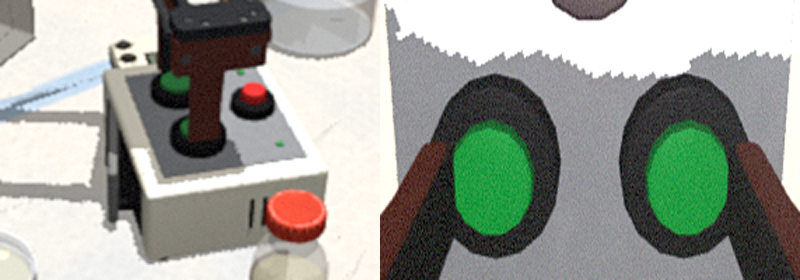

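Both keys are sunk equally in the wrist view. The force stayed at a steady 9.2 N (2 × 4.6 N, about 6.3 mm of travel) for over 4 s. I'll release and check the tray and keys.

Run:
```python
from station import r
from h import *
M=O-.0165*hx+.0006*hy
r.servo_line([*M,.30],speed=.08)
r.servo_line([*(O-.14*hx),.40],speed=.2)
s=r.snapshot("wrist");cv2.imwrite("pics/w9.png",s["frame"][:,:,::-1]);pickle.dump(s,open("w9.pkl","wb"))
for b in blobs(s,"green"): print(b[0],f(plane(s,b[0],.095)))
r.move_joints([-20,-15,80,0,110,68])
for n in("scene","top"):
    s=r.snapshot(n); cv2.imwrite(f"pics/{n}9.png",s["frame"][:,:,::-1]); pickle.dump(s,open(f"{n}9.pkl","wb"))
    s0=pickle.load(open(f"{n}0.pkl","rb"))
    for c in("green","red"): print(n,c,[b[0].tolist() for b in blobs(s,c)])
q=r.sense();print(q["clock"],q["contact_force"].round(2))
a=cv2.imread("pics/scene9.png")[200:390,180:420];w=cv2.imread("pics/top9.png")[165:350,220:440]
cv2.imwrite("pics/st9.png",np.hstack([cv2.resize(np.clip(a*1.4,0,255).astype(np.uint8),(400,317),interpolation=2),cv2.resize(np.clip(w*1.6,0,255).astype(np.uint8),(380,317),interpolation=2)]))
```

```text
[271.4  44.7] [-0.017   0.0319]
[367.1  44.6] [-0.0171 -0.0315]
scene green [[328.5, 228.9], [339.0, 251.9]]
scene red [[141.5, 102.5], [527.3, 210.4], [242.8, 170.4], [366.5, 236.1], [387.4, 297.8]]
top green [[315.5, 220.0], [346.0, 227.3]]
top red [[599.2, 12.2], [337.0, 199.1], [410.9, 226.0], [18.8, 302.2]]
28.8333 [ 0.6   0.17 -1.05]
```

View pics/st9.png

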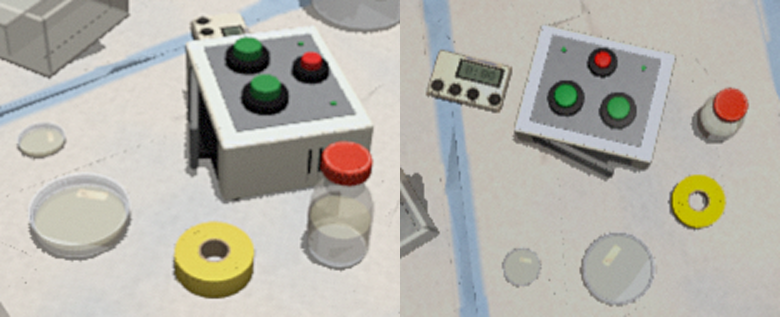

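View pics/w9.png

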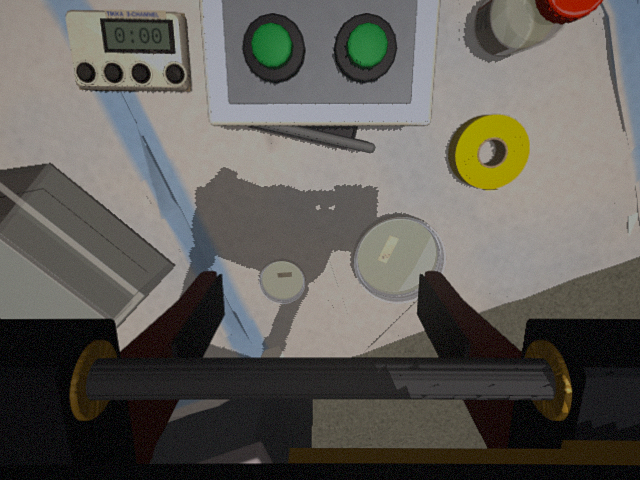

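Run:
```python
from h import *
s=pickle.load(open("w9.pkl","rb"))
for p in[(290,134),(330,143),(368,151.5)]:print(ft(plane(s,p,.064)))
c=s["frame"][110:165,240:390,::-1];cv2.imwrite("pics/w9c.png",cv2.resize(np.clip(c*1.8,0,255).astype(np.uint8),(780,286),interpolation=2))
```

```text
[-0.0783  0.0058]
[-0.078  -0.0262]
[-0.0777 -0.057 ]
```

View pics/w9c.png

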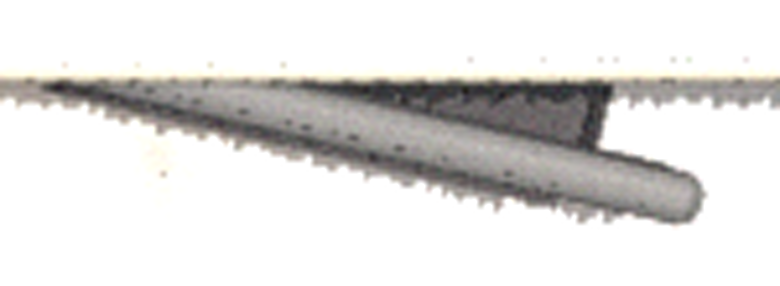

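The panel face measures 78–79 mm from the origin, against 80 mm for home. That agrees within calibration error and with the firm stop. The keys are back up, and the dish went in with the tray.

Run:
```python
from station import r
r.hand_in(); print(r.sense()["clock"])
```

```text
the job is handed in; nothing more can be done
the job is handed in; nothing more can be done
```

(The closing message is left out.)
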